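# Dip the pump-oil reservoir and present the gauge rod

## Task

Pull the drawer of the small instrument unit right open and take out the gauge rod by its black handle. Slide the rod into the slanting guide tube of the oil reservoir until its collar stops on the tube's mouth, then draw it right out and hold it still over the shallow steel dish: rod level, marked face up, tip above the middle of the dish and 10 to 20 cm over the worktop. Finish while still holding it there, touching nothing but the rod, and leave the dish and the bottle, clamp and vials standing about where they are.

Things in the scene. Friction and masses are not known exactly. Their poses are not given: they have to be found in the camera images.
- unit: low grey-and-white drawer unit, 220 deep (x) x 270 wide (y) x 100 mm high, fixed; origin at the centre of its underside; its front (drawer side) faces its own -x. One drawer, whose side walls reach 80 mm and whose front panel reaches 90 mm above the worktop
- unit_drawer0_handle (a point): middle of the drawer's bar handle: steel bar 11 mm thick, 120 mm long along the unit's y, its axis 35 mm in front of the drawer's face and 62 mm above the worktop; moves with the drawer
- unit_drawer0 (a joint): drawer opening in m, 0 closed, to 0.15 fully open; slides along the unit's -x with about 1 N of friction and stays where it is left
- gauge_rod: gauge rod, 195 mm long, 0.11 kg. +x along the rod to its tip, +z out of the marked face. Origin on the rod's axis in the stop face of the collar (disc 36 mm across, from x=-7 to 0). Steel blade 9 (y) x 6 (z) mm from x=0 to 100, same-section shank to x=-35, black handle 60 long x 16 (y) x 18 (z) mm centred at x=-65
- rod_grip (a point): middle of the rod's black handle, 65 mm behind the collar's stop face; axes as the rod's. At the start the rod lies in two slotted grey cradle blocks in the closed drawer, marked face up, tip to the unit's -y, axis 58 mm above the worktop, 36 mm above the drawer's floor, 54 mm behind the inside of the drawer's front; round the handle it is free
- rod_tip (a point): tip of the rod's blade, 100 mm from the collar's stop face; axes as the rod's. With the drawer fully open the rod lies about 79 mm in front of the unit's front
- reservoir: aluminium oil reservoir, 90 (x) x 130 (y) mm, 68 mm high, fixed; origin at the centre of its underside. A slanting guide tube, held by a strut, stands on its top and leans to its +y. The vacuum pump stands to its right (-y from about -0.25), with tall thick hoses rising from it: keep the arm and wrist clear of them, also on the way from the start pose
- guide_tube: round steel tube fixed on the reservoir, 108 mm long, 40 degrees above level. Origin at the centre of its mouth (151 mm above the worktop), +z along its axis out of the mouth. Bore 14 mm, flared over the last 14 mm to 26 mm; rim 32 mm across outside. With the rod home its origin is at this origin, rod +x along the tube's -z; any turn of the rod about its axis will do
- dish: shallow round steel dish, 90 mm across, 16 mm high, loose; origin at the centre of its underside
- bottle: brown bottle with black cap, 49 mm across, 101 mm tall, loose bystander; origin at the centre of its underside
- clamp: metal ring clamp with wing nut, 52x66x15 mm, lying flat, loose bystander; origin at the centre of its underside
- vial_a: clear vial with white cap, 22 mm across, 53 mm tall, loose bystander; origin at the centre of its underside
- vial_b: brown vial with white cap, 22 mm across, 53 mm tall, loose bystander; origin at the centre of its underside
Not all that is in view belongs to the job. Of the things shaped like the reservoir, the aluminium one is meant. Leave any brown look-alike of the dish alone.

How it is judged:
On the way, in this order (a step that is already met when the one before it is completed fails the run):
1. the drawer is pulled open by at least 110 mm (value of joint unit_drawer0 above 0.11 m), for 0.1 s.
2. the rod is in the guide tube, collar on its mouth (z of gauge_rod in the frame of guide_tube between -0.006 and 0.004 m and x of gauge_rod in the frame of guide_tube between -0.006 and 0.006 m and y of gauge_rod in the frame of guide_tube between -0.006 and 0.006 m and angle between the x axis of gauge_rod and the z axis of guide_tube, either way round below 0.12 rad), for 0.2 s.
3. the rod is drawn right out of the tube (z of rod_tip in the frame of guide_tube above 0.01 m and contact force between gauge_rod and reservoir below 0.1 N), for 0.1 s.
At the end, for the whole second after the job is handed in: Rod held still, level and marked face up within 0.15 rad, tip within 30 mm of the dish centre (from above), 90 to 220 mm up; rod and robot clear of reservoir, unit and dish; dish moved under 30 mm, bottle, clamp and vials under 40 mm (angle between gauge_rod's own z axis and vertical below 0.15 rad and horizontal distance between rod_tip and dish below 0.03 m and height (world z) of rod_tip between 0.09 and 0.22 m and contact force between the fingers and gauge_rod above 1 N and contact force between each of gauge_rod, the arm, the fingers and reservoir below 0.1 N and contact force between each of gauge_rod, the arm, the fingers and unit below 0.1 N and contact force between each of gauge_rod, the arm, the fingers and dish below 0.1 N and linear speed of gauge_rod below 0.03 m/s and distance of dish from where it was at the start of the episode below 0.03 m and distance of each of bottle, clamp, vial_a, vial_b from where it was at the start of the episode below 0.04 m); the arm keeps its last pose, push and grip.
It fails at once if the dish is pushed away (30 mm) (distance of dish from where it was at the start of the episode above 0.03 m).
It fails at once if the bottle, the clamp or a vial is pushed away (40 mm) or knocked over (distance of any of bottle, clamp, vial_a, vial_b from where it was at the start of the episode above 0.04 m or angle between any of bottle, vial_a, vial_b's own z axis and vertical above 0.5 rad).
It also fails if it takes over 66 s, if anything falls off the work surface, if the arm or the gripper's body presses on something with over 40 N, if the wrist force passes 120 N, or if a joint passes its speed limit or range.

## Robot

A 6-joint arm with a two-finger parallel gripper is mounted at the origin on a cart in front of the work surface, level with it; the furniture and walls round the work are solid. World frame = base frame: x ahead of the robot, y to its left, z up, the work surface at z = 0. Lengths are in m, angles in rad, forces in N, time in s.
With the tool pointing down it reaches from about 0.425 to 0.95 m from the base axis. Payload 3.5 kg.
Tool frame: the origin (TCP) lies on the centre line of the jaws, within the pads' length; the fingertips stand 8 mm ahead of it and the grasp point (between the pads) lies 11 mm behind it; z points along the fingers, y is the line along which they close (so a half turn about z gives the same grasp; the last joint's range is limited). The gripper opens to 85 mm and grips with 20 to 120 N. Pads are 22 mm wide; open, the fingers measure 114 mm over their backs; the gripper's body (76 mm by 85 mm) begins 54 mm behind the grasp point. The pads swing forward as they close: fully open they stand 13 mm farther back than shut.
Start: joints at [-1.417, 0.286, 1.577, -0, 1.279, -0.15], TCP at [0.202, -0.644, 0.239] pointing down, gripper open.
Joint ranges: [-2.77, 2.77], [-0.9, 2.22], [0.21, 2.48], [-1.53, 4.67], [0.24, 2.81], [-2.84, 2.84]. Speed limits (rad/s): [2.79, 2.79, 3.14, 3.14, 3.14, 3.14].

## Interface

Orientations are given as a unit quaternion [x, y, z, w].
In Python, from plant import ctrl gives the robot as it stands. The module is installed in compiled form; this text tells all that it offers.
- The arm moves only by the tool send_rows, never from a script. Its argument "steps" is a list of rows, each a list of 5 numbers: the shift along the tool's x, y, z in m, then the turn about the tool's z in degrees, then the opening, from -1 (shut) to 1 (fully open). A call has 1 to 12 rows; each row is the pose to reach, as a shift and turn from the pose commanded when the call began, along the tool's axes at that moment; what a row does not reach only later rows make up. A row lasts 1/10 s, in which the tool goes at most 50 mm and 8.59 degrees, less where a joint would pass 70% of its speed; a pose out of reach is approached as far as the arm can. A call with a gripper value outside its range is refused whole. The fingers move at their own pace and stop on an object; "squeeze" is the grip in N (left out, the last holds). Time passes only in rows, so rows that repeat a pose let the fingers close. It gives the time, the measured TCP pose, the force, the opening and the grip force at its end, in the units of the state.
- ctrl.get_state(): the state, without advancing time (a new reading comes with each control period).
- ctrl.read_camera(name): name is "scene" or "side" or "wrist"; returns the picture (400x640x3 uint8, red, green, blue); there is no depth.
- ctrl.calibration(name): a dict with "intrinsics" (3x3 intrinsics, pixels), "k1" (the pictures are not rectified: a ray, as slopes to the right and down, at radius r is drawn at 1 + k1 r^2 times it, then the intrinsics apply), "extrinsics" (4x4, takes a point from world to camera coordinates); the wrist camera has in their place "tool_from_camera" (4x4, takes a point from camera to tool coordinates, whose origin is the TCP and whose axes are the flange's). Camera axes: x right, y up, looking along -z (the intrinsics and any distortion apply to the point x, -y, -z); pixel columns grow to the right and rows downward; lengths in m; the calibration is good to about 2 mm. A picture is of the moment at which its call begins: read the wrist's pose just before it. calibration takes no time and is no camera call.
- ctrl.sign_off(): hands the job in; it is judged then, once.
The state is a dict: "time": time; "qpos": joint angles; "dq": joint speeds; "joint_efforts": joint torques, N m; "eef_pos": TCP position; "tcp_rot": TCP orientation; "contact_force": force on the tool from outside, world axes, zero at the start; "wrist_torque": the same for the moment, N m; "opening": opening from 0.0 (shut) to 1.0 (fully open); "finger_force": force on a finger pad.
Only numpy, scipy, OpenCV 4.12 (cv2) and the standard library are available. Lean on these libraries where they do the work, as an engineer would, in place of code of your own. Each camera call takes 0.05 s, during which the arm holds its last target. There are 200 camera calls.

## Working session

There is one attempt and no reset: what is moved stays moved. The work goes in short steps, Python scripts to look and compute and a tool call to move; the robot and the scene stay as the last step left them, time stands still between calls to the robot, and variables do not carry over. Pictures are saved under pics/ and viewed, at most 10 in all, crops included, and the job is handed in when it is done.

Besides the shell and the picture viewer there is one more tool, called as name([rows], argument=value, ...), one row to a line, values as JSON. send_rows: Moves the arm, as the interface text tells. Its arguments: {"type":"object","properties":{"steps":{"type":"array","items":{"type":"array","items":{"type":"number"}}},"squeeze":{"type":"number"}},"required":["steps"]}

```bash
mkdir -p pics
cat > h.py <<'E'
import numpy as np, cv2
from scipy.spatial.transform import Rotation as R
from plant import ctrl
def snap(n,f):
    im=ctrl.read_camera(n); cv2.imwrite('pics/'+f,im[:,:,::-1]); return im
def cam(n):
    c=ctrl.calibration(n)
    if n=='wrist':
        s=ctrl.get_state(); T=np.eye(4); T[:3,:3]=R.from_quat(s['tcp_rot']).as_matrix(); T[:3,3]=s['eef_pos']
        return c,T@np.array(c['tool_from_camera'])
    return c,np.linalg.inv(np.array(c['extrinsics']))
def ray(C,u,v):
    c,M=C; K=np.array(c['intrinsics']); 
    p=cv2.undistortPoints(np.array([[[u,v]]],float),K,np.array([c['k1'],0,0,0,0.]))[0,0]
    d=M[:3,:3]@np.array([p[0],-p[1],-1]); return M[:3,3],d
def onz(C,u,v,z):
    o,d=ray(C,u,v); return o+d*(z-o[2])/d[2]
def proj(C,P):
    c,M=C; q=np.linalg.inv(M)@np.append(P,1); x,y=q[0]/-q[2],-q[1]/-q[2]; f=1+c['k1']*(x*x+y*y)
    K=np.array(c['intrinsics']); return (K@[x*f,y*f,1])[:2]
def tri(L):
    A=np.zeros((3,3));b=np.zeros(3)
    for C,u,v in L:
        o,d=ray(C,u,v); d=d/np.linalg.norm(d); Q=np.eye(3)-np.outer(d,d); A+=Q;b+=Q@o
    return np.linalg.solve(A,b)
E
python3 - <<'E'
from h import *
snap('scene','a.png');snap('side','b.png')
s=ctrl.get_state();print(s)
for n in('scene','side','wrist'):
    c,M=cam(n);print(n,c['intrinsics'],c['k1'],M.round(3).tolist())
print(ctrl.calibration('wrist')['tool_from_camera'])
E
```

```text
{'time': 0.1, 'qpos': array([-1.41701155e+00,  2.87136714e-01,  1.57801069e+00,  2.73822359e-05,
        1.27862655e+00, -1.49980928e-01]), 'dq': array([ 0.00172073, -0.0020745 , -0.00198123, -0.00087709, -0.0001571 ,
       -0.00128795]), 'joint_efforts': array([ 1.34499423e-03, -4.07292831e+01, -2.93698275e+01, -1.37451711e-04,
        3.41674684e-03, -5.71586469e-06]), 'eef_pos': array([ 0.20186084, -0.64350869,  0.23805651]), 'tcp_rot': array([ 9.88487966e-01,  1.51295573e-01,  1.10322395e-05, -1.09067359e-03]), 'contact_force': array([ 0.98375086, -0.40910069, -0.0671123 ]), 'wrist_torque': array([ 0.04271451,  0.05279651, -0.02674381]), 'finger_force': 0.0, 'opening': 1.0017868853313054}
scene [[400.55154965   0.         316.26359409]
 [  0.         400.55154965 198.20958893]
 [  0.           0.           1.        ]] -0.07064475154352162 [[-0.45, 0.388, -0.804, -0.506], [-0.893, -0.187, 0.41, 0.493], [0.009, 0.902, 0.431, 0.691], [0.0, 0.0, 0.0, 1.0]]
side [[363.67744705   0.         322.90443829]
 [  0.         363.67744705 198.32158168]
 [  0.           0.           1.        ]] -0.04726329502229411 [[0.996, 0.073, -0.059, 0.477], [-0.092, 0.66, -0.745, -1.163], [-0.015, 0.748, 0.664, 1.109], [0.0, 0.0, 0.0, 1.0]]
wrist [[313.288856     0.         321.97149657]
 [  0.         313.288856   201.32811783]
 [  0.           0.           1.        ]] -0.03966399101624797 [[0.301, 0.91, 0.285, 0.276], [-0.954, 0.288, 0.088, -0.62], [-0.002, -0.298, 0.954, 0.372], [0.0, 0.0, 0.0, 1.0]]
[[ 1.58252237e-03  9.54384978e-01  2.98574629e-01  7.72507579e-02]
 [ 9.99998744e-01 -1.53558318e-03 -3.91804462e-04 -2.72969176e-04]
 [ 8.45538845e-05  2.98574874e-01 -9.54386210e-01 -1.33842081e-01]
 [ 0.00000000e+00  0.00000000e+00  0.00000000e+00  1.00000000e+00]]
```

View pics/a.png

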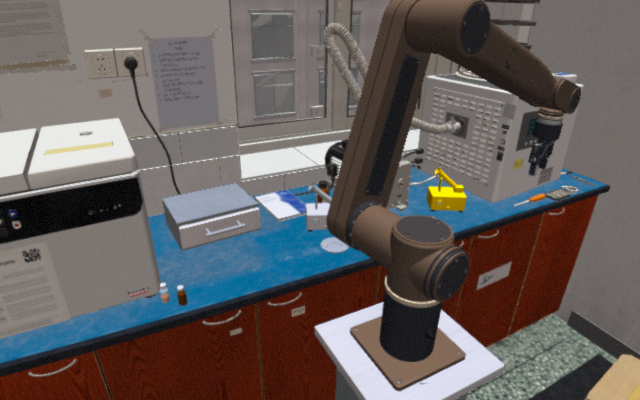

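View pics/b.png

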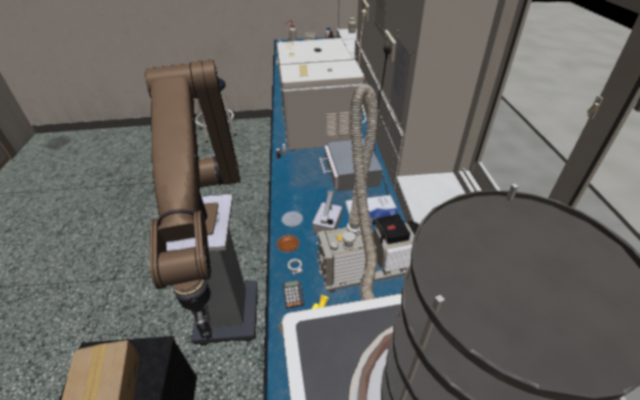

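Scene: drawer unit near (210,213) with its handle at (225,228), steel dish (333,244), aluminium reservoir (318,215) partly behind the arm. The yellow look-alike at (446,198) is not meant. Side: steel dish (291,218), brown look-alike dish (288,243), clamp (295,265), reservoir tube (328,205). One composite crop will confirm these.

Run:
```python
import cv2,numpy as np
a=cv2.imread('pics/a.png')[180:310,150:350];b=cv2.imread('pics/b.png')[135:280,265:405]
a=cv2.resize(a,(800,520),interpolation=3)[:, :]
b=cv2.resize(b,None,fx=4,fy=4,interpolation=3)
cv2.imwrite('pics/a1.png',a);cv2.imwrite('pics/b1.png',b)
from h import *
C=cam('side');S=cam('scene')
for n,u,v,z in[('dish',291,218,.01),('brown',288,243,.01),('clamp',295,265,.01)]:print(n,onz(C,u,v,z).round(3))
print(onz(S,333,244,.01))
```

```text
dish [ 0.426 -0.041  0.01 ]
brown [ 0.41  -0.182  0.01 ]
clamp [ 0.434 -0.295  0.01 ]
[ 0.43941807 -0.05021804  0.01      ]
```

View pics/a1.png

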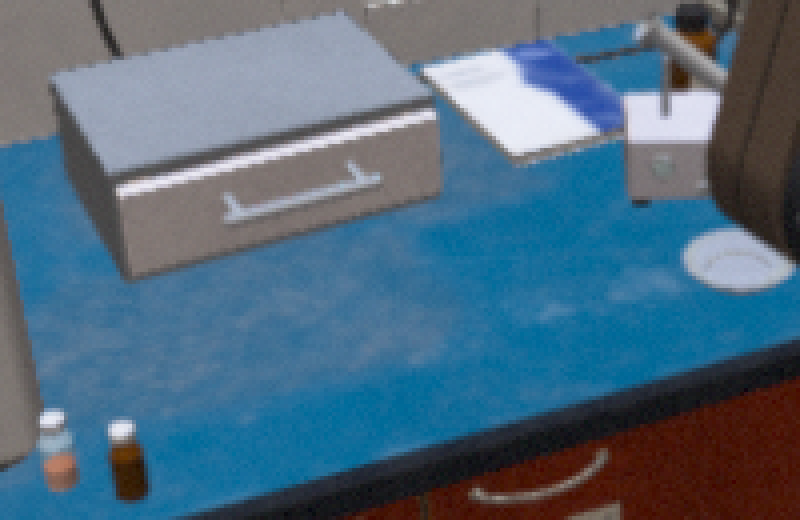

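View pics/b1.png

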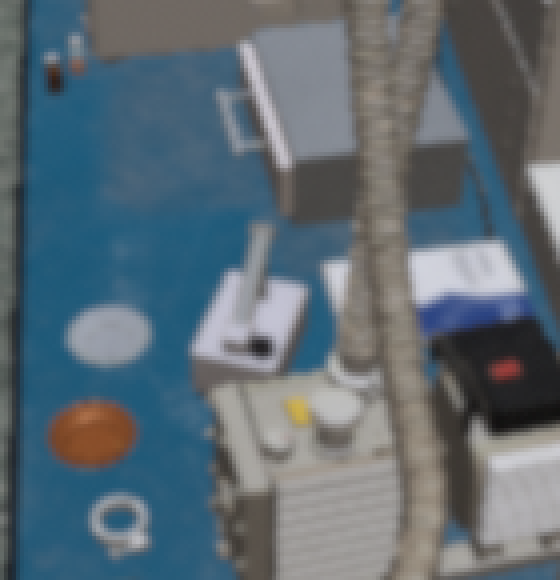

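Run:
```python
from h import *
C=cam('side');S=cam('scene')
s=lambda x,y:(S,150+x/4,180+y/4); t=lambda x,y:(C,265+x/4,135+y/4)
def p(n,a,z):print(n,onz(*a,z).round(3))
p('fbl',s(128,279),0);p('fbr',s(440,203),0)
p('rfl',s(118,175),.1);p('rfr',s(434,97),.1);p('rbl',s(50,78),.1);p('rbr',s(340,10),.1)
p('h1',s(228,215),.062);p('h2',s(378,178),.062)
p('side h1',t(220,92),.062);p('side h2',t(236,152),.062)
p('side rfr',t(292,166),.1)
p('res a',t(193,350),.068);p('res b',t(225,268),.068);p('res c',t(308,285),.068)
p('res scene tl',s(624,95),.068);p('res scene fl',s(626,140),.068);
print('mouth',tri([s(645,33),t(262,225)]).round(3))
p('dish',t(109,335),.016);p('dish',s(740,258),.016)
p('vialA',t(77,68),0);p('vialA',s(62,485),0);p('vialB',s(130,493),0)
p('bottle',s(690,85),0);p('clamp',t(118,520),0.01)
```

```text
fbl [0.63  0.388 0.   ]
fbr [0.637 0.125 0.   ]
rfl [0.617 0.385 0.1  ]
rfr [0.639 0.124 0.1  ]
rbl [0.816 0.408 0.1  ]
rbr [0.85  0.143 0.1  ]
h1 [0.587 0.312 0.062]
h2 [0.593 0.19  0.062]
side h1 [0.583 0.314 0.062]
side h2 [0.591 0.191 0.062]
side rfr [0.647 0.109 0.1  ]
res a [ 0.517 -0.135  0.068]
res b [ 0.56  -0.016  0.068]
res c [ 0.644 -0.053  0.068]
res scene tl [ 0.632 -0.047  0.068]
res scene fl [ 0.556 -0.012  0.068]
mouth [ 0.595 -0.046  0.146]
dish [ 0.432 -0.052  0.016]
dish [ 0.426 -0.05   0.016]
vialA [0.403 0.48  0.   ]
vialA [0.397 0.473 0.   ]
vialB [0.37  0.433 0.   ]
bottle [ 0.748 -0.174  0.   ]
clamp [ 0.432 -0.295  0.01 ]
```

```bash
cat >> h.py <<'E'
def plan(*wps):
    "wps: (x,y,z,heading of tool y in deg) -> shift mm in present tool axes, turn deg"
    s=ctrl.get_state(); Q=R.from_quat(s['tcp_rot']).as_matrix(); p=s['eef_pos']
    h0=np.degrees(np.arctan2(Q[1,1],Q[0,1])); print('now',p.round(4),'head',h0.round(2),'t',s['time'],'F',s['contact_force'].round(1),'op',round(s['opening'],3),'ff',s['finger_force'],'q',s['qpos'].round(2))
    for w in wps:
        d=Q.T@(np.array(w[:3])-p); t=(h0-w[3]+180)%360-180
        print((d*1000).round(1).tolist(),round(t,1))
E
python3 - <<'E'
from h import *
plan((.2,-.42,.238,-72.6),(.34,-.32,.238,-50),(.45,-.15,.238,-30),(.475,.0,.24,-10),(.47,.25,.24,3.5))
E
```

```text
now [ 0.2019 -0.6435  0.2381] head -72.6 t 0.1 F [ 1.  -0.4 -0.1] op 1.002 ff 0.0 q [-1.42  0.29  1.58  0.    1.28 -0.15]
[65.1, -213.8, 0.5] 0.0
[228.6, -267.4, 0.7] -22.6
[384.4, -396.7, 1.0] -42.6
[453.1, -532.4, -0.6] -62.6
[523.1, -772.4, -0.1] -76.1
```

send_rows([
  [0.013,-0.043,0,0,-0.34],
  [0.026,-0.086,0,0,-0.34],
  [0.039,-0.128,0,0,-0.34],
  [0.052,-0.171,0,0,-0.34],
  [0.065,-0.214,0,0,-0.34],
  [0.106,-0.228,0,-6,-0.34],
  [0.147,-0.241,0,-12,-0.34],
  [0.188,-0.254,0,-17,-0.34],
  [0.229,-0.267,0,-23,-0.34],
  [0.268,-0.3,0,-28,-0.34],
  [0.306,-0.332,0,-33,-0.34],
  [0.306,-0.332,0,-33,-0.34],
])

```text
time: 1.3
eef_pos: [0.3965, -0.231, 0.2388]
tcp_rot: [0.903, 0.43, 0.001, -0.001]
contact_force: [-0.7, 0.2, 0.8]
opening: 0.327
finger_force: 0.0
```

Run:
```python
from h import *
plan((.45,-.15,.238,-30),(.475,.0,.24,-10),(.47,.25,.24,3.5))
```

```text
now [ 0.3965 -0.231   0.2388] head -39.09 t 1.3 F [-0.7  0.2  0.8] op 0.327 ff 0.0 q [-0.75 -0.21  2.09  0.    1.26 -0.07]
[96.6, -9.6, 1.0] -9.1
[228.7, -84.7, -0.7] -29.1
[419.6, -246.3, -0.1] -42.6
```

send_rows([
  [0.048,-0.005,0,-5,-0.34],
  [0.097,-0.01,0,-9,-0.34],
  [0.14,-0.035,0,-16,-0.34],
  [0.184,-0.06,0,-23,-0.34],
  [0.229,-0.085,0,-29,-0.34],
  [0.229,-0.085,0,-29,-0.34],
  [0.229,-0.085,0,-29,-0.34],
])

```text
time: 2.0
eef_pos: [0.4749, -0.0043, 0.2389]
tcp_rot: [0.769, 0.64, -0.0, -0.0]
contact_force: [-0.2, -0.7, -0.5]
opening: 0.325
finger_force: 0.0
```

Run:
```python
from h import *
import json
C=cam('wrist');print(C[1].tolist());np.save('c_M.npy',C[1]);snap('wrist','c.png')
plan((.475,.1,.24,3.5),(.47,.25,.24,3.5))
```

```text
[[0.9836232498867364, 0.17161887238331164, 0.055066005158655465, 0.4898030219397295], [-0.18023205199972353, 0.9387836538819758, 0.29360118977274907, 0.07122845114963372], [-0.0013075604083284534, -0.29871761556005605, 0.9543406501034583, 0.37273987203523706], [0.0, 0.0, 0.0, 1.0]]
now [ 0.4749 -0.0054  0.239 ] head -10.59 t 2.05 F [ 0.4 -0.8 -0.4] op 0.332 ff 0.0 q [-0.23 -0.17  2.05 -0.    1.26 -0.04]
[103.6, -19.2, -1.1] -14.1
[250.1, -51.7, -1.2] -14.1
```

View pics/c.png

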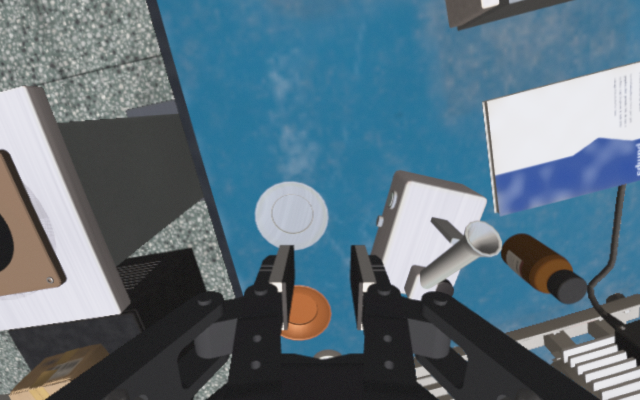

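Run:
```python
from h import *
C=(ctrl.calibration('wrist'),np.load('c_M.npy'))
for n,u,v,z in[('mouth',484,240,.151),('dish',292,215,.014),('res +y near',399,173,.068),('res +y far',487,206,.068),('bottle base',519,248,0.02),('cap',570,290,.101)]:print(n,onz(C,u,v,z).round(4))
S=cam('scene');D=cam('side')
print(tri([(S,150+645/4,180+33/4),(D,265+262/4,135+225/4),(C,484,240)]))
```

```text
mouth [ 0.5957 -0.0508  0.151 ]
dish [ 0.4301 -0.0497  0.014 ]
res +y near [ 0.5528 -0.0073  0.068 ]
res +y far [ 0.6393 -0.0582  0.068 ]
bottle base [ 0.7024 -0.1425  0.02  ]
cap [ 0.7081 -0.1524  0.101 ]
[ 0.59541119 -0.04868556  0.14764432]
```

send_rows([
  [0.05,-0.01,0,-7,-0.34],
  [0.1,-0.02,0,-14,-0.34],
  [0.15,-0.03,0,-14,-0.34],
  [0.2,-0.04,0,-14,-0.34],
  [0.23,-0.047,0,-14,-0.34],
  [0.23,-0.047,0,-14,-0.34],
  [0.23,-0.047,0,-14,-0.34],
])

```text
time: 2.75
eef_pos: [0.4716, 0.2284, 0.239]
tcp_rot: [0.686, 0.727, -0.001, 0.0]
contact_force: [1.1, -0.2, -0.6]
opening: 0.332
finger_force: 0.0
```

Run:
```python
from h import *
C=cam('wrist');np.save('d_M.npy',C[1]);snap('wrist','d.png')
plan()
```

```text
now [0.4717 0.2279 0.239 ] head 3.27 t 2.8 F [ 0.2 -0.5 -0.4] op 0.331 ff 0.0 q [ 0.26 -0.05  1.94 -0.    1.25  0.2 ]
```

View pics/d.png

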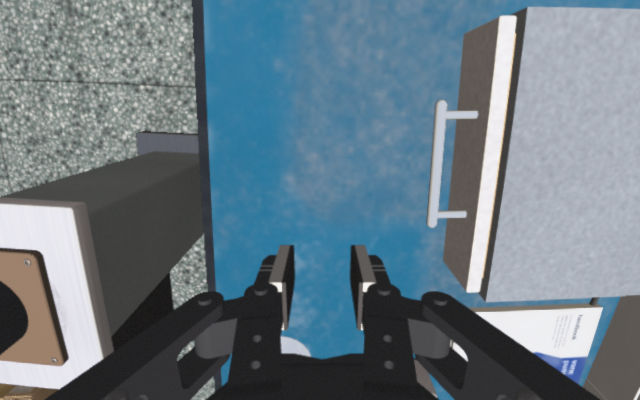

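Run:
```python
from h import *
C=(ctrl.calibration('wrist'),np.load('d_M.npy'))
a=onz(C,442,104,.0665);b=onz(C,432,224,.0665);print(a,b,(a+b)/2,np.degrees(np.arctan2(*(a-b)[[1,0]]))-90,np.linalg.norm(a-b))
for n,u,v in[('fl',508,14),('fr',474,291)]:print(n,onz(C,u,v,.09).round(4))
t=onz(C,528,8,.1);r=onz(C,484,299,.1);print(t,r,np.degrees(np.arctan2(*(t-r)[[1,0]]))-90)
m=(a+b)/2
C2=(ctrl.calibration('wrist'),np.load('c_M.npy'))
for h in(60,65,70):
    e=np.array([np.cos(np.radians(h))*.766,np.sin(np.radians(h))*.766,.643]);M=np.array([.5957,-.0508,.151]);print(h,proj(C2,M-.05*e),proj(C2,M-.1*e))
plan((m[0],m[1],.24,4),(m[0],m[1],.053,4))
```

```text
[0.58067712 0.31197011 0.0665    ] [0.59076617 0.19131543 0.0665    ] [0.58572164 0.25164277 0.0665    ] 4.779908896432701 0.12107576023242804
fl [0.6153 0.3858 0.09  ]
fr [0.6389 0.1275 0.09  ]
[0.62530328 0.38864246 0.1       ] [0.64543244 0.12485912 0.1       ] 4.363752934019175
60 [446.73265453 261.68065682] [418.67789872 277.86635975]
65 [450.05604591 262.62503337] [424.55996236 279.48319269]
70 [453.48839789 263.28989958] [430.60885617 280.61804743]
now [0.4717 0.2279 0.239 ] head 3.27 t 2.8 F [ 0.2 -0.5 -0.4] op 0.331 ff 0.0 q [ 0.26 -0.05  1.94 -0.    1.25  0.2 ]
[17.2, 115.2, -1.1] -0.7
[17.4, 115.3, 185.9] -0.7
```

send_rows([
  [0.009,0.05,0,-1,-0.34],
  [0.017,0.1,0,-1.3,-0.34],
  [0.017,0.1155,0,-1.3,-0.34],
  [0.017,0.1155,0,-1.3,-0.34],
  [0.017,0.1155,0.05,-1.3,-0.34],
  [0.017,0.1155,0.1,-1.3,-0.34],
  [0.017,0.1155,0.14,-1.3,-0.34],
  [0.017,0.1155,0.165,-1.3,-0.34],
  [0.017,0.1155,0.186,-1.3,-0.34],
  [0.017,0.1155,0.186,-1.3,-0.34],
])

```text
time: 3.8
eef_pos: [0.584, 0.2514, 0.0531]
tcp_rot: [0.678, 0.735, -0.002, -0.001]
contact_force: [-0.7, 0.1, 0.4]
opening: 0.329
finger_force: 0.2
```

send_rows([
  [0,0,0,0,-1],
  [0,0,0,0,-1],
  [0,0,0,0,-1],
  [0,0,0,0,-1],
  [0,0,0,0,-1],
], squeeze=30)

```text
time: 4.3
eef_pos: [0.5856, 0.252, 0.0538]
tcp_rot: [0.677, 0.736, -0.001, 0.001]
contact_force: [-1.1, -6.3, 2.6]
opening: 0.114
finger_force: 29.4
```

send_rows([
  [0,-0.03,0,0,-1],
  [0,-0.06,0,0,-1],
  [0,-0.09,0,0,-1],
  [0,-0.115,0,0,-1],
  [0,-0.135,0,0,-1],
  [0,-0.148,0,0,-1],
  [0,-0.15,0,0,-1],
  [0,-0.151,0,0,-1],
  [0,-0.151,0,0,-1],
])

```text
time: 5.2
eef_pos: [0.4365, 0.2394, 0.0541]
tcp_rot: [0.677, 0.736, 0.0, 0.003]
contact_force: [3.4, -9.2, 1.5]
opening: 0.115
finger_force: 32.3
```

send_rows([
  [0,0,0,0,-0.34],
  [0,0,0,0,-0.34],
  [0,0,0,0,-0.34],
  [0,0,0,0,-0.34],
  [0,0,-0.05,0,-0.34],
  [0,0,-0.1,0,-0.34],
  [0,0,-0.15,0,-0.34],
  [0,0,-0.2,0,-0.34],
  [0,0.03,-0.21,0,-0.2],
  [0,0.05,-0.21,0,-0.2],
  [0,0.05,-0.21,0,-0.2],
  [0,0.05,-0.21,0,-0.2],
])

```text
time: 6.4
eef_pos: [0.4841, 0.2452, 0.2624]
tcp_rot: [0.677, 0.736, -0.001, -0.001]
contact_force: [-1.2, -0.1, -0.1]
opening: 0.398
finger_force: 0.0
```

Run:
```python
from h import *
C=cam('wrist');np.save('e_M.npy',C[1]);snap('wrist','e.png')
plan()
```

```text
now [0.4837 0.2452 0.2622] head 4.72 t 6.45 F [ 0.2 -0.3  0.2] op 0.4 ff 0.0 q [ 0.28 -0.02  1.88  0.    1.29  0.2 ]
```

View pics/e.png

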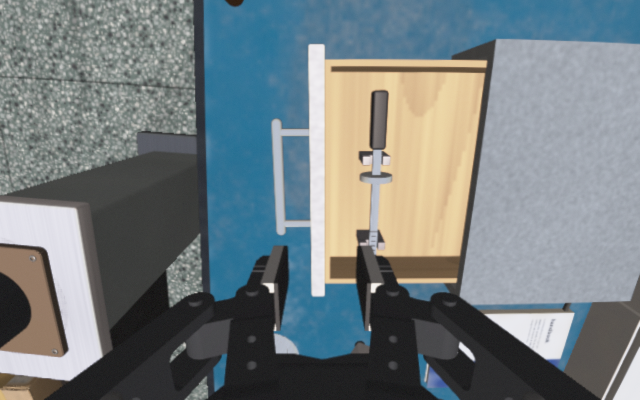

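Run:
```python
from h import *
C=(ctrl.calibration('wrist'),np.load('e_M.npy'))
a=onz(C,380,92,.067);b=onz(C,378,149,.067);print(a,b,(a+b)/2,np.degrees(np.arctan2(*(a-b)[[1,0]]))-90,np.linalg.norm(a-b))
c=onz(C,376,180,.058);print('collar',c, np.degrees(np.arctan2(*(a-c)[[1,0]]))-90)
g=(a+b)/2
plan((g[0],g[1],.262,4.7),(g[0],g[1],.047,4.7))
```

```text
[0.53496413 0.33797696 0.067     ] [0.54053928 0.28140727 0.067     ] [0.5377517  0.30969212 0.067     ] 5.628530166437571 0.05684375070511037
collar [0.54463665 0.24611562 0.058     ] 6.010798892975544
now [0.4837 0.2452 0.2622] head 4.72 t 6.45 F [ 0.2 -0.3  0.2] op 0.4 ff 0.0 q [ 0.28 -0.02  1.88  0.    1.29  0.2 ]
[59.8, 59.2, 0.1] 0.0
[59.9, 59.7, 215.1] 0.0
```

send_rows([
  [0.03,0.03,0,0,-0.2],
  [0.06,0.061,0,0,-0.2],
  [0.06,0.061,0.0,0,-0.2],
  [0.06,0.061,0.05,0,-0.2],
  [0.06,0.061,0.1,0,-0.2],
  [0.06,0.061,0.14,0,-0.2],
  [0.06,0.061,0.17,0,-0.2],
  [0.06,0.061,0.195,0,-0.2],
  [0.06,0.061,0.21,0,-0.2],
  [0.06,0.061,0.215,0,-0.2],
  [0.06,0.061,0.215,0,-0.2],
])

```text
time: 7.55
eef_pos: [0.5403, 0.3099, 0.0483]
tcp_rot: [0.677, 0.736, -0.0, -0.0]
contact_force: [0.4, 0.4, -0.3]
opening: 0.405
finger_force: 0.0
```

send_rows([
  [0,0,0,0,-1],
  [0,0,0,0,-1],
  [0,0,0,0,-1],
  [0,0,0,0,-1],
  [0,0,0,0,-1],
], squeeze=40)

```text
time: 8.05
eef_pos: [0.5416, 0.3104, 0.0499]
tcp_rot: [0.677, 0.736, 0.001, 0.001]
contact_force: [-1.9, 1.4, 5.0]
opening: 0.18
finger_force: 41.5
```

send_rows([
  [0,0,-0.01,0,-1],
  [0,0,-0.03,0,-1],
  [0,0,-0.06,0,-1],
  [0,0,-0.1,0,-1],
  [0,0,-0.14,0,-1],
  [0,0,-0.18,0,-1],
  [0,0,-0.21,0,-1],
  [0,0,-0.21,0,-1],
  [0,0,-0.21,0,-1],
])

```text
time: 8.95
eef_pos: [0.5404, 0.3098, 0.2582]
tcp_rot: [0.678, 0.736, 0.0, 0.0]
contact_force: [-0.6, 0.3, -1.6]
opening: 0.175
finger_force: 40.6
```

Run:
```python
from h import *
C=cam('wrist');np.save('f_M.npy',C[1]);w=snap('wrist','f.png');
s=ctrl.read_camera('scene')
P=[proj(cam(n),ctrl.get_state()['eef_pos']).round() for n in('scene','side')];print(P)
d=ctrl.read_camera('side')
def crop(i,p):
    u,v=int(p[0]),int(p[1]); return cv2.resize(i[v-45:v+45,u-60:u+60],(400,300),interpolation=3)
o=np.vstack([np.hstack([crop(s,P[0]),crop(d,P[1])]),np.hstack([cv2.resize(w[80:],(400,200)),np.zeros((200,400,3),'u1')])])
cv2.imwrite('pics/f1.png',o[:,:,::-1])
plan()
```

```text
[array([204., 181.]), array([310., 125.])]
now [0.5394 0.3094 0.2551] head 4.7 t 9.1 F [ 0.5 -0.4 -0.2] op 0.175 ff 40.55065333843231 q [0.36 0.16 1.69 0.   1.29 0.28]
```

View pics/f1.png

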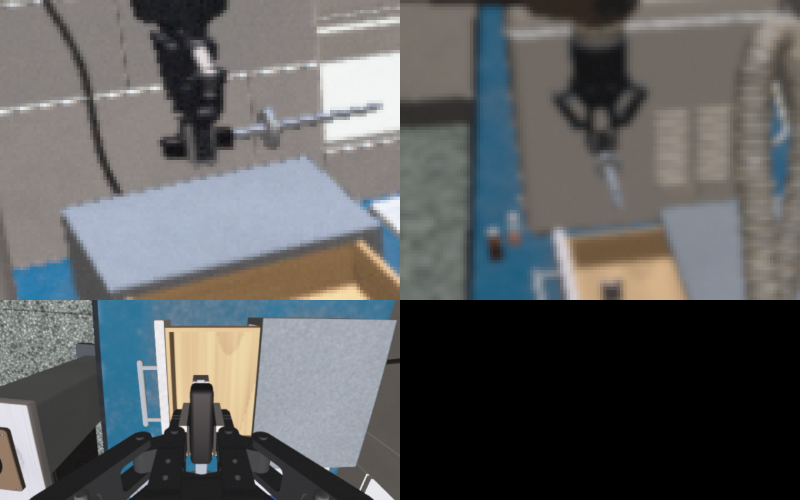

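Run:
```python
from h import *
S=cam('scene');D=cam('side')
t=lambda x,y:(S,144+x*.3,136+y*.3);d=lambda x,y:(D,250+(x-400)*.3,80+y*.3)
print('tip',tri([t(380,106),d(620,204)]),'collar',tri([t(267,127),d(609,168)]))
E=np.array([.5393,.3094,.2662])
for k in(.165,.065):print(k,E+k*np.array([.082,-.9966,0]))
```

```text
tip [0.55476925 0.14808748 0.26503836] collar [0.54927342 0.24919942 0.26175344]
0.165 [0.55283  0.144961 0.2662  ]
0.065 [0.54463  0.244621 0.2662  ]
```

Run:
```python
from h import *
im=cv2.imread('pics/c.png',0)
x0,y0,k=360,160,1
L=cv2.createLineSegmentDetector().detect(im[y0:305,x0:520])[0][:,0]
C=(ctrl.calibration('wrist'),np.load('c_M.npy'))
for l in L:
    n=np.hypot(l[2]-l[0],l[3]-l[1])
    if n>18:
        a=l+[x0,y0,x0,y0]; A=onz(C,*a[:2],.068);B=onz(C,*a[2:],.068)
        print(a.round(1),'head@top',np.degrees(np.arctan2(*(B-A)[[1,0]])).round(1))
E=lambda h:np.array([np.cos(np.radians(h))*.766,np.sin(np.radians(h))*.766,.643])
M=np.array([.5957,-.0508,.151])
for h in(58,62,66,70):
    e=E(h); q=np.cross(e,M-C[1][:3,3]);q=q/np.linalg.norm(q)*.0095
    for s in(1,-1):print(h,[proj(C,M-k*e+s*q).round(1).tolist() for k in(.02,.1)])
```

```text
[380.  256.6 390.8 285.1] head@top -78.5
[391.8 283.  404.3 297.1] head@top -60.4
[402.5 289.6 411.1 265. ] head@top 67.1
[424.7 266.9 459.7 239.4] head@top 33.2
[449.1 242.2 429.6 220.5] head@top 123.3
[406.8 179.7 381.9 259.9] head@top -112.8
[432.9 214.8 456.9 226.8] head@top -36.7
[496.3 174.8 518.6 168.8] head@top 5.5
[496.4 211.9 490.7 160.6] head@top 95.0
[416.8 272.3 408.8 295.9] head@top -112.1
[478.8 220.9 486.6 200.5] head@top 67.4
[487.8 160.5 493.2 210.6] head@top -85.4
[484.4 196.8 409.  179.9] head@top 157.1
[502.3 240.4 491.7 224.5] head@top 118.4
[460.3 268.3 479.7 256.1] head@top 27.1
[375.7 282.2 368.3 256.5] head@top 96.6
[497.  193.1 499.2 214.4] head@top -85.3
[471.9 244.2 495.  240.2] head@top 0.2
[465.7 248.7 420.3 280.3] head@top -150.2
[370.2 252.1 377.3 229.1] head@top 66.5
[388.1 191.9 394.1 171.8] head@top 66.7
[382.  213.2 387.  195.7] head@top 67.7
58 [[460.5, 239.4], [411.5, 268.9]]
58 [[474.0, 259.4], [421.3, 285.4]]
62 [[461.2, 240.1], [415.7, 270.6]]
62 [[475.6, 259.5], [426.4, 286.7]]
66 [[461.9, 240.7], [420.1, 272.0]]
66 [[477.3, 259.5], [431.5, 287.6]]
70 [[462.6, 241.3], [424.5, 273.2]]
70 [[479.0, 259.4], [436.8, 288.2]]
```

Run:
```python
from h import *
im=cv2.GaussianBlur(cv2.imread('pics/c.png',0),(0,0),1).astype(np.float32)
g=np.hypot(cv2.Sobel(im,5,1,0),cv2.Sobel(im,5,0,1))
C=(ctrl.calibration('wrist'),np.load('c_M.npy'))
h=np.radians(67.2);e=np.array([np.cos(h)*.766,np.sin(h)*.766,.643]);a=np.array([-np.sin(h),np.cos(h),0]);b=np.cross(e,a)
T=np.linspace(0,2*np.pi,60,endpoint=False)
res=[]
for dx in np.arange(-.012,.0121,.001):
  for dy in np.arange(-.012,.0121,.001):
    M=np.array([.5957+dx,-.0508+dy,.151]);sc=0
    for r in(.016,.013):
        P=np.array([proj(C,M+r*(np.cos(t)*a+np.sin(t)*b)) for t in T],np.float32)
        sc+=cv2.remap(g,P[:,0].copy(),P[:,1].copy(),1).mean()
    res.append((sc,M[0],M[1]))
res.sort(reverse=True)
for r in res[:5]:print(np.round(r,4))
u=onz(C,408,179.7,.068);v=onz(C,485.5,197,.068);Y=np.array([np.cos(h),np.sin(h),0]);X=np.array([np.sin(h),-np.cos(h),0])
ctr=(u+v)/2-.065*Y; m=np.array([res[0][1],res[0][2],0]);print(u,v,np.linalg.norm(u-v),ctr,'mouth in res',(m-ctr)@X,(m-ctr)@Y)
```

```text
[ 2.583766e+02  5.947000e-01 -4.880000e-02]
[ 2.485141e+02  5.947000e-01 -4.780000e-02]
[ 2.415596e+02  5.957000e-01 -4.880000e-02]
[ 2.285124e+02  5.957000e-01 -4.780000e-02]
[ 2.124895e+02  5.937000e-01 -4.880000e-02]
[ 0.56097061 -0.01569985  0.068     ] [ 0.63800967 -0.04810477  0.068     ] 0.0835768808070247 [ 0.57430163 -0.09182341  0.068     ] mouth in res 0.0021322650176852256 0.04756638839996298
```

```bash
cat >> h.py <<'E'
MO=np.array([.595,-.0485,.151]);hd=np.array([.3875,.9219,0]);Z=np.array([0,0,1.])
E
python3 - <<'E'
from h import *
p=MO+hd*(.1555+.05)
plan((p[0],p[1],.255,-22.8),(p[0],p[1],.139,-22.8))
E
```

```text
now [0.5394 0.3094 0.2551] head 4.7 t 9.1 F [ 0.5 -0.4 -0.2] op 0.175 ff 40.55065333843231 q [0.36 0.16 1.69 0.   1.29 0.28]
[-179.0, 121.0, -0.2] 27.5
[-178.8, 121.6, 115.8] 27.5
```

send_rows([
  [-0.025,0.017,0,4,-1],
  [-0.055,0.037,0,9,-1],
  [-0.085,0.058,0,14,-1],
  [-0.12,0.081,0,19,-1],
  [-0.15,0.102,0,24,-1],
  [-0.17,0.115,0,27.5,-1],
  [-0.179,0.121,0,27.5,-1],
  [-0.179,0.121,0.03,27.5,-1],
  [-0.179,0.121,0.065,27.5,-1],
  [-0.179,0.121,0.1,27.5,-1],
  [-0.179,0.121,0.116,27.5,-1],
  [-0.179,0.121,0.116,27.5,-1],
])

```text
time: 10.3
eef_pos: [0.673, 0.142, 0.1375]
tcp_rot: [0.833, 0.554, -0.004, -0.002]
contact_force: [-0.3, 0.2, -1.4]
opening: 0.179
finger_force: 40.4
```

Run:
```python
from h import *
w=ctrl.read_camera('wrist')
s=ctrl.read_camera('scene');d=ctrl.read_camera('side')
def crop(n,i):
    p=proj(cam(n),MO+hd*.06);u,v=int(p[0]),int(p[1]);print(n,u,v); return cv2.resize(i[v-40:v+40,u-50:u+50],(400,320),interpolation=3)
o=np.vstack([np.hstack([crop('scene',s),crop('side',d)]),cv2.resize(w[200:],(800,250))])
cv2.imwrite('pics/g1.png',o[:,:,::-1])
for n,i in(('wrist',w),('scene',s),('side',d)):cv2.imwrite(f'pics/g_{n}.png',i[:,:,::-1])
p=MO+hd*.1555
plan((p[0],p[1],.139,-22.8))
```

```text
scene 293 186
side 334 182
now [0.6771 0.1419 0.1446] head -22.75 t 10.45 F [ 0.2  1.  -0.5] op 0.178 ff 40.45964241027832 q [0.06 0.4  1.61 0.   1.13 0.46]
[-51.9, -2.0, 5.5] 0.0
```

View pics/g1.png

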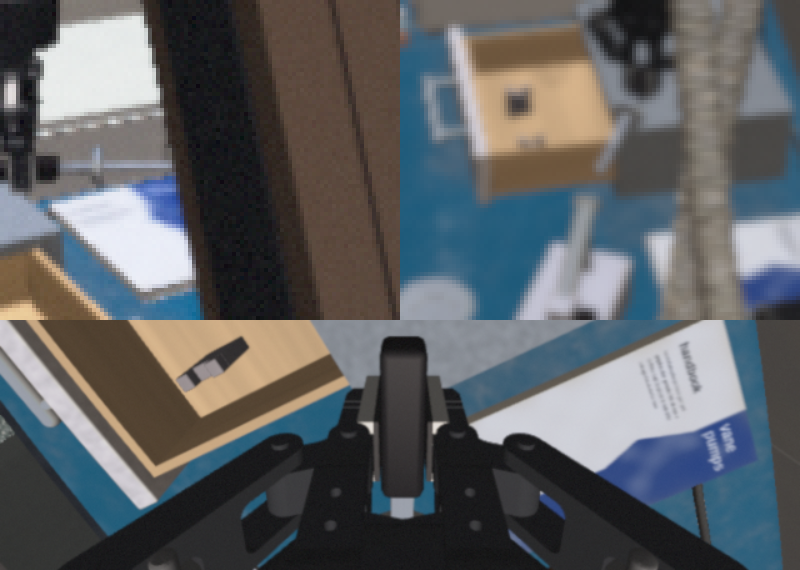

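send_rows([
  [0,0,0,0,-1],
  [0,0,0,0,-1],
  [0,0,0,0,-1],
])

```text
time: 10.75
eef_pos: [0.6766, 0.1416, 0.1438]
tcp_rot: [0.833, 0.553, 0.001, 0.001]
contact_force: [-0.2, -0.2, -1.3]
opening: 0.179
finger_force: 40.5
```

Run:
```python
from h import *
p=MO+hd*.1555
plan((p[0],p[1],.139,-22.8))
s=ctrl.get_state()['eef_pos']+Z*.0085
for k in(.158,.163,.168):print(k,proj(cam('side'),s-hd*k))
print('mouth',proj(cam('side'),MO),'top rim',proj(cam('side'),MO+.016*np.array([-.643*.3875,-.643*.9219,.766])))
```

```text
now [0.6766 0.1416 0.1438] head -22.79 t 10.75 F [-0.2 -0.2 -1.3] op 0.179 ff 40.46123027801514 q [0.06 0.4  1.61 0.   1.13 0.46]
[-51.3, -1.5, 4.7] 0.0
0.158 [333.90958209 183.95280779]
0.163 [333.57212207 184.68859781]
0.168 [333.23305289 185.42789189]
mouth [330.18282564 191.46495782] top rim [329.44211836 190.74066996]
```

send_rows([
  [-0.008,-0.0015,0.0047,0,-1],
  [-0.018,-0.0015,0.0047,0,-1],
  [-0.028,-0.0015,0.0047,0,-1],
  [-0.036,-0.0015,0.0047,0,-1],
  [-0.042,-0.0015,0.0047,0,-1],
  [-0.047,-0.0015,0.0047,0,-1],
  [-0.05,-0.0015,0.0047,0,-1],
  [-0.05,-0.0015,0.0047,0,-1],
  [-0.05,-0.0015,0.0047,0,-1],
  [-0.05,-0.0015,0.0047,0,-1],
], squeeze=30)

```text
time: 11.75
eef_pos: [0.6553, 0.0963, 0.1376]
tcp_rot: [0.833, 0.554, 0.0, 0.0]
contact_force: [0.2, -0.2, -0.7]
opening: 0.181
finger_force: 40.5
```

Run:
```python
from h import *
p=MO+hd*.1555
plan((p[0],p[1],.139,-22.8))
im=ctrl.read_camera('side');cv2.imwrite('pics/i_side.png',im[:,:,::-1])
```

```text
now [0.6553 0.0963 0.1376] head -22.77 t 11.75 F [ 0.2 -0.2 -0.7] op 0.181 ff 40.517070293426514 q [-0.01  0.35  1.69  0.    1.1   0.39]
[-1.3, 0.5, -1.4] 0.0
```

Run:
```python
from h import *
w=[]
for k,t in enumerate(range(0,44,4)):
    f=t/40; L=.152-.012*f; a=np.radians(t)
    p=MO+L*(np.cos(a)*hd+np.sin(a)*Z)-Z*(.0085+.0035*(1-f)); w.append((*p,-22.8))
plan(*w)
```

```text
now [0.6553 0.0963 0.1377] head -22.77 t 11.8 F [-0.2  0.5 -1.5] op 0.183 ff 40.517175793647766 q [-0.01  0.35  1.69  0.    1.1   0.39]
[-4.8, 0.6, -1.4] 0.0
[-6.4, 0.6, -12.2] 0.0
[-8.7, 0.6, -22.9] 0.0
[-11.7, 0.6, -33.3] 0.0
[-15.3, 0.6, -43.3] 0.0
[-19.6, 0.5, -53.0] 0.0
[-24.6, 0.5, -62.3] 0.0
[-30.0, 0.5, -71.2] 0.0
[-36.1, 0.5, -79.6] 0.0
[-42.6, 0.5, -87.5] 0.0
[-49.6, 0.5, -94.8] 0.0
```

send_rows([
  [-0.005,0.0006,-0.0014,0,-1],
  [-0.005,0.0006,-0.0014,0,-1],
  [-0.0056,0.0006,-0.007,0,-1],
  [-0.0064,0.0006,-0.012,0,-1],
  [-0.0075,0.0006,-0.017,0,-1],
  [-0.0087,0.0006,-0.023,0,-1],
  [-0.0087,0.0006,-0.023,0,-1],
], squeeze=20)

```text
time: 12.5
eef_pos: [0.653, 0.0886, 0.1623]
tcp_rot: [0.833, 0.553, 0.002, -0.0]
contact_force: [0.5, 6.3, -1.6]
opening: 0.185
finger_force: 40.2
```

Run:
```python
from h import *
plan()
s=ctrl.get_state();print(s['wrist_torque'])
w=ctrl.read_camera('wrist');cv2.imwrite('pics/j_w.png',w[:,:,::-1])
```

```text
now [0.653  0.0886 0.1623] head -22.84 t 12.5 F [ 0.5  6.3 -1.6] op 0.185 ff 40.179110169410706 q [-0.02  0.32  1.68  0.    1.14  0.38]
[ 1.06574328 -0.23748046 -0.17561688]
```

```bash
cat >> h.py <<'E'
def tail(f):
    i=cv2.imread('pics/'+f,0)[:,316:330].mean(1); d=np.diff(i); k=[int(a) for a in np.argsort(d)[:3] if a<330]; r=cv2.imread('pics/'+f,0)
    return k,[ (int(np.argmin(np.diff(r[v,270:322].astype(int)))+270),int(np.argmax(np.diff(r[v,322:375].astype(int)))+322)) for v in (240,260)]
E
python3 - <<'E'
from h import *
for f in('f.png','g_wrist.png','j_w.png'):print(f,tail(f))
# predicted tail rows vs pitch (tail end centre top, 30mm behind grip, +-9)
K=ctrl.calibration('wrist');C=(K,np.array(K['tool_from_camera']))
for t in(0,5,10,20,30,40):
    a=np.radians(t);ux=np.array([np.cos(a),0,-np.sin(a)]);uz=np.array([-np.sin(a),0,-np.cos(a)])
    print(t,[proj(C,np.array([0,0,-.0085])+.030*ux+s*uz).round(1).tolist() for s in(.009,-.009)])
E
```

```text
f.png ([212, 199], [(303, 341), (276, 367)])
g_wrist.png ([212], [(303, 341), (276, 367)])
j_w.png ([211], [(303, 363), (276, 373)])
0 [[320.2, 226.9], [320.5, 212.0]]
5 [[320.2, 231.5], [320.4, 212.5]]
10 [[320.2, 236.7], [320.4, 213.7]]
20 [[320.1, 248.8], [320.3, 217.7]]
30 [[320.0, 262.7], [320.3, 224.1]]
40 [[320.0, 277.9], [320.2, 233.1]]
```

send_rows([
  [-0.0015,0,-0.005,0,-1],
  [-0.003,0,-0.01,0,-1],
  [-0.005,0,-0.015,0,-1],
  [-0.0066,0,-0.02,0,-1],
  [-0.0085,0,-0.025,0,-1],
  [-0.0108,0,-0.03,0,-1],
  [-0.0108,0,-0.03,0,-1],
  [-0.0108,0,-0.03,0,-1],
])

```text
time: 13.35
eef_pos: [0.6491, 0.0796, 0.1921]
tcp_rot: [0.833, 0.553, 0.003, -0.001]
contact_force: [1.5, 5.6, -1.2]
opening: 0.18
finger_force: 40.1
```

Run:
```python
from h import *
s=ctrl.get_state();print(s['wrist_torque'])
w=[]
for t in(20,24,28,32,36,40):
    f=t/40; L=.152-.012*f; a=np.radians(t)
    p=MO+L*(np.cos(a)*hd+np.sin(a)*Z)-Z*(.0085+.0035*(1-f)); w.append((*p,-22.8))
plan(*w)
w=ctrl.read_camera('wrist');cv2.imwrite('pics/k_w.png',w[:,:,::-1]);print(tail('k_w.png'))
for n in('g_wrist','j_w','k_w'):
    i=cv2.GaussianBlur(cv2.imread(f'pics/{n}.png',0),(0,0),1)[205:300,318:326].mean(1);print(n,i[::4].round().astype(int).tolist())
```

```text
[ 1.47912118 -0.43762806 -0.11489713]
now [0.6491 0.0796 0.1921] head -22.81 t 13.35 F [ 1.5  5.6 -1.2] op 0.18 ff 40.07430374622345 q [-0.03  0.28  1.68  0.    1.18  0.36]
[-1.9, -0.2, 1.4] -0.0
[-6.7, -0.2, -7.9] -0.0
[-12.2, -0.2, -16.8] -0.0
[-18.2, -0.2, -25.2] -0.0
[-24.7, -0.2, -33.2] -0.0
[-31.6, -0.1, -40.5] -0.0
([209], [(302, 370), (276, 367)])
g_wrist [141, 139, 65, 18, 20, 32, 56, 71, 70, 70, 68, 68, 66, 65, 64, 64, 62, 61, 61, 59, 58, 57, 56, 55]
j_w [98, 95, 30, 22, 24, 26, 39, 48, 52, 52, 52, 52, 51, 51, 51, 50, 50, 50, 49, 49, 48, 48, 48, 48]
k_w [101, 80, 28, 28, 30, 30, 32, 51, 56, 46, 44, 44, 45, 44, 44, 44, 44, 44, 44, 44, 44, 44, 44, 44]
```

```bash
cat >> h.py <<'E'
def fit(top,bot):
    from scipy.optimize import fsolve
    K=ctrl.calibration('wrist');C=(K,np.array(K['tool_from_camera']))
    def g(x):
        a=x[0];ux=np.array([np.cos(a),0,-np.sin(a)]);uz=np.array([-np.sin(a),0,-np.cos(a)]);o=np.array([0,0,-.0085])+x[1]*ux
        return [proj(C,o+.009*uz)[1]-top,proj(C,o-.009*uz)[1]-bot]
    x=fsolve(g,[.1,.03]);print('tilt',np.degrees(x[0]).round(1),'tail mm',(x[1]*1000).round(1))
E
python3 - <<'E'
from h import *
for n in('g_wrist','j_w','k_w'):
    i=cv2.GaussianBlur(cv2.imread(f'pics/{n}.png',0),(0,0),.7)[195:250,318:326].mean(1);print(n,i.round().astype(int).tolist())
fit(227,212);fit(229,211);fit(232,209.5)
E
```

```text
g_wrist [142, 142, 142, 142, 142, 142, 142, 142, 142, 142, 141, 140, 139, 139, 139, 139, 136, 112, 60, 27, 19, 18, 18, 18, 19, 20, 20, 21, 23, 27, 32, 36, 42, 49, 56, 62, 68, 71, 71, 70, 71, 71, 70, 70, 70, 70, 70, 70, 69, 68, 68, 68, 68, 68, 68]
j_w [104, 104, 104, 103, 103, 102, 102, 101, 100, 99, 97, 96, 95, 96, 96, 94, 79, 46, 26, 21, 22, 22, 22, 23, 24, 24, 24, 24, 24, 25, 26, 28, 32, 36, 39, 41, 44, 46, 48, 50, 52, 52, 53, 52, 52, 52, 52, 51, 51, 52, 52, 52, 52, 52, 52]
k_w [102, 102, 102, 103, 103, 103, 102, 102, 101, 101, 101, 101, 101, 98, 84, 54, 33, 28, 28, 29, 28, 28, 28, 29, 29, 30, 30, 30, 30, 30, 30, 30, 30, 30, 32, 34, 39, 45, 51, 56, 59, 58, 56, 53, 50, 47, 46, 45, 44, 44, 44, 44, 44, 44, 45]
tilt 0.1 tail mm 30.0
tilt 4.0 tail mm 30.7
tilt 9.8 tail mm 32.0
```

Run:
```python
from h import *
im=ctrl.read_camera('side');s=ctrl.read_camera('scene');cv2.imwrite('pics/k_side.png',im[:,:,::-1])
w=cv2.imread('pics/k_w.png')[:,:,::-1]
a=cv2.resize(im[160:225,305:365],(480,520),interpolation=3)
b=cv2.resize(w[190:290,280:360],(320,400),interpolation=3)
o=np.zeros((520,800,3),'u1');o[:,:480]=a;o[:400,480:]=b
cv2.imwrite('pics/k1.png',o[:,:,::-1])
C=cam('side');f=lambda P:((proj(C,P)-[305,160])*8).round().tolist()
g=ctrl.get_state()['eef_pos']+.0085*Z
print('mouth',f(MO),'tipA',f(MO-.021*hd+.02*Z),'tipB',f(MO-.009*hd+.003*Z),'grip',f(g))
for t,L in((10.5,.163),(17.5,.155)):
    r=np.radians(t);u=-np.cos(r)*hd-np.sin(r)*Z;print(t,'collar',f(g+(L-.1)*u),'tip',f(g+L*u))
```

```text
mouth [201.0, 252.0] tipA [189.0, 247.0] tipB [196.0, 258.0] grip [277.0, 17.0]
10.5 collar [244.0, 103.0] tip [190.0, 249.0]
17.5 collar [249.0, 100.0] tip [197.0, 259.0]
```

View pics/k1.png

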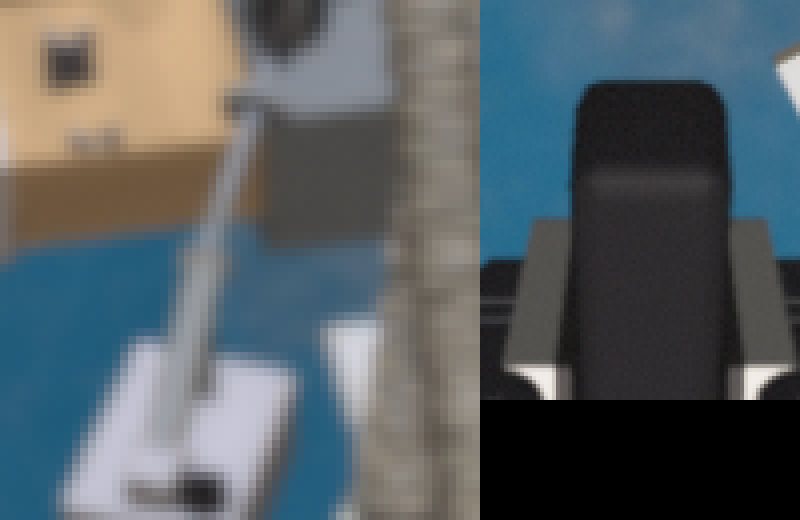

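Side crop: the blade, (245,115) to (205,245), runs into the tube's mouth near (203,250), in line with the tube. Wrist crop: the handle's end face shows rows 82–180, so the rod has pivoted about 15° in the grip. I'll carry on along the arc.

send_rows([
  [-0.0035,0,-0.003,0,-1],
  [-0.0067,0,-0.008,0,-1],
  [-0.0095,0,-0.0125,0,-1],
  [-0.0122,0,-0.017,0,-1],
  [-0.0152,0,-0.021,0,-1],
  [-0.0182,0,-0.025,0,-1],
  [-0.0215,0,-0.029,0,-1],
  [-0.0247,0,-0.033,0,-1],
  [-0.028,0,-0.037,0,-1],
  [-0.0316,0,-0.0405,0,-1],
  [-0.0316,0,-0.0405,0,-1],
  [-0.0316,0,-0.0405,0,-1],
])

```text
time: 14.7
eef_pos: [0.6377, 0.0513, 0.2346]
tcp_rot: [0.833, 0.553, 0.005, -0.0]
contact_force: [3.0, 10.0, 3.9]
opening: 0.18
finger_force: 40.5
```

Run:
```python
from h import *
s=ctrl.get_state();print(s['wrist_torque'])
w=[]
a=np.radians(40)
for L in(.14,.12,.1,.08,.065):
    p=MO+L*(np.cos(a)*hd+np.sin(a)*Z)-Z*.0085; w.append((*p,-22.8))
plan(*w)
w=ctrl.read_camera('wrist');cv2.imwrite('pics/l_w.png',w[:,:,::-1])
i=cv2.GaussianBlur(w.mean(2),(0,0),.7)[195:300,318:326].mean(1);print(i[::2].round().astype(int).tolist())
```

```text
[ 1.84398415 -0.37993718 -0.20905354]
now [0.6377 0.0513 0.2346] head -22.82 t 14.7 F [ 3.  10.   3.9] op 0.18 ff 40.49259603023529 q [-0.08  0.21  1.68  0.01  1.25  0.32]
[-1.4, -0.7, 2.1] -0.0
[-16.8, -0.7, 14.9] -0.0
[-32.2, -0.8, 27.6] -0.0
[-47.6, -0.8, 40.3] -0.0
[-59.2, -0.9, 49.9] -0.0
[114, 111, 108, 106, 104, 104, 104, 103, 100, 51, 34, 38, 38, 39, 39, 40, 39, 39, 39, 40, 40, 40, 40, 40, 44, 63, 87, 107, 100, 72, 48, 44, 43, 43, 43, 44, 44, 44, 43, 44, 44, 44, 43, 44, 43, 43, 43, 44, 43, 43, 43, 43, 43]
```

send_rows([
  [-0.001,0.003,0.001,0,-1],
  [-0.001,0.006,0.001,0,-1],
  [-0.001,0.01,0.001,0,-1],
  [-0.001,0.01,0.001,0,-1],
])

```text
time: 15.15
eef_pos: [0.6422, 0.0458, 0.2295]
tcp_rot: [0.834, 0.552, -0.002, -0.005]
contact_force: [-5.3, 7.7, -0.0]
opening: 0.181
finger_force: 45.2
```

send_rows([
  [0,-0.006,0,0,-1],
  [0,-0.012,0,0,-1],
  [0,-0.02,0,0,-1],
  [0,-0.02,0,0,-1],
])

```text
time: 15.55
eef_pos: [0.6286, 0.0506, 0.232]
tcp_rot: [0.832, 0.555, 0.003, 0.004]
contact_force: [4.5, 2.0, -2.9]
opening: 0.178
finger_force: 42.8
```

send_rows([
  [0,0.006,0,0,-1],
  [0,0.01,0,0,-1],
  [0,0.01,0,0,-1],
])

```text
time: 15.85
eef_pos: [0.6353, 0.0467, 0.2297]
tcp_rot: [0.833, 0.553, -0.002, -0.0]
contact_force: [0.1, -0.8, -1.9]
opening: 0.182
finger_force: 39.7
```

Run:
```python
from h import *
w=[]
a=np.radians(40)
for L in(.14,.13,.12,.1,.08,.065):
    p=MO+L*(np.cos(a)*hd+np.sin(a)*Z)-Z*.0085; w.append((*p,-22.8))
plan(*w)
```

```text
now [0.6353 0.0467 0.2297] head -22.83 t 15.85 F [ 0.1 -0.8 -1.9] op 0.182 ff 39.72615838050842 q [-0.08  0.21  1.68 -0.    1.25  0.31]
[3.9, -0.2, -2.8] -0.0
[-3.8, -0.2, 3.6] -0.0
[-11.4, -0.2, 10.1] -0.0
[-26.7, -0.2, 22.9] -0.0
[-42.0, -0.2, 35.8] -0.0
[-53.5, -0.1, 45.5] -0.0
```

send_rows([
  [-0.002,0,0.002,0,-1],
  [-0.004,0,0.004,0,-1],
  [-0.006,0,0.0055,0,-1],
  [-0.008,0,0.007,0,-1],
  [-0.0095,0,0.0085,0,-1],
  [-0.0114,0,0.01,0,-1],
  [-0.0114,0,0.01,0,-1],
  [-0.0114,0,0.01,0,-1],
])

```text
time: 16.65
eef_pos: [0.6311, 0.0372, 0.2201]
tcp_rot: [0.833, 0.553, 0.0, 0.0]
contact_force: [-0.3, -0.6, -0.9]
opening: 0.178
finger_force: 39.7
```

```bash
cat >> h.py <<'E'
def end():
    s=ctrl.get_state();print('tq',s['wrist_torque'].round(2))
    a=np.radians(40);d=s['eef_pos']+Z*.0085-MO;e=.766*hd+.643*Z;n=-.643*hd+.766*Z
    print('grip in tube: L %.4f n %.4f lat %.4f'%(d@e,d@n,d@np.array([.9219,-.3875,0])))
    w=ctrl.read_camera('wrist');i=cv2.GaussianBlur(w.mean(2),(0,0),.7)[195:290,318:326].mean(1);print(i[::2].round().astype(int).tolist())
E
python3 - <<'E'
from h import *
plan();end()
E
```

```text
now [0.6311 0.0372 0.2201] head -22.8 t 16.65 F [-0.3 -0.6 -0.9] op 0.178 ff 39.727617502212524 q [-0.1   0.21  1.71  0.    1.23  0.3 ]
tq [ 0.03 -0.05  0.02]
grip in tube: L 0.1212 n -0.0003 lat 0.0001
[103, 103, 103, 103, 103, 104, 105, 105, 105, 87, 36, 37, 38, 39, 40, 40, 40, 39, 41, 41, 40, 41, 40, 41, 41, 43, 58, 80, 99, 97, 72, 48, 43, 43, 43, 43, 42, 42, 43, 43, 42, 43, 43, 43, 43, 42, 43, 43]
```

send_rows([
  [-0.003,0,0.0025,0,-1],
  [-0.006,0,0.005,0,-1],
  [-0.009,0,0.0075,0,-1],
  [-0.012,0,0.01,0,-1],
  [-0.0155,0,0.013,0,-1],
  [-0.0155,0,0.013,0,-1],
  [-0.0155,0,0.013,0,-1],
])

```text
time: 17.4
eef_pos: [0.625, 0.0228, 0.207]
tcp_rot: [0.833, 0.553, -0.0, -0.0]
contact_force: [0.2, -0.6, -0.9]
opening: 0.18
finger_force: 39.7
```

Run:
```python
from h import *
plan();end()
```

```text
now [0.625  0.0228 0.207 ] head -22.81 t 17.4 F [ 0.2 -0.6 -0.9] op 0.18 ff 39.711533188819885 q [-0.13  0.21  1.73  0.    1.2   0.27]
tq [ 0.02 -0.02 -0.02]
grip in tube: L 0.1007 n -0.0004 lat 0.0001
[104, 105, 105, 105, 105, 103, 103, 102, 102, 86, 36, 37, 38, 39, 39, 39, 39, 40, 40, 40, 41, 41, 40, 40, 41, 43, 58, 80, 99, 97, 72, 48, 43, 42, 42, 43, 43, 43, 42, 42, 42, 42, 43, 42, 42, 42, 42, 42]
```

send_rows([
  [0,0.004,0,0,-1],
  [0,0.008,0,0,-1],
  [0,0.008,0,0,-1],
])

```text
time: 17.75
eef_pos: [0.6303, 0.0214, 0.2064]
tcp_rot: [0.834, 0.552, -0.002, -0.004]
contact_force: [-5.4, 4.0, 2.3]
opening: 0.176
finger_force: 42.1
```

send_rows([
  [0,-0.004,0,0,-1],
  [0,-0.008,0,0,-1],
  [0,-0.008,0,0,-1],
])

```text
time: 18.05
eef_pos: [0.6255, 0.0229, 0.2074]
tcp_rot: [0.833, 0.554, 0.001, 0.001]
contact_force: [0.2, 0.7, -1.2]
opening: 0.178
finger_force: 39.8
```

send_rows([
  [0.003,0,0.004,0,-1],
  [0.005,0,0.006,0,-1],
  [0.005,0,0.006,0,-1],
])

```text
time: 18.35
eef_pos: [0.6272, 0.0272, 0.2013]
tcp_rot: [0.833, 0.554, -0.001, 0.0]
contact_force: [-2.1, -2.2, 2.0]
opening: 0.178
finger_force: 40.0
```

send_rows([
  [-0.005,0,-0.006,0,-1],
  [-0.009,0,-0.003,0,-1],
  [-0.013,0,0.001,0,-1],
  [-0.017,0,0.004,0,-1],
  [-0.021,0,0.007,0,-1],
  [-0.025,0,0.011,0,-1],
  [-0.028,0,0.013,0,-1],
  [-0.03,0,0.015,0,-1],
  [-0.03,0,0.015,0,-1],
  [-0.03,0,0.015,0,-1],
])

```text
time: 19.35
eef_pos: [0.6151, -0.0004, 0.1856]
tcp_rot: [0.833, 0.553, -0.001, -0.0]
contact_force: [0.6, 1.1, -4.3]
opening: 0.178
finger_force: 39.5
```

Run:
```python
from h import *
a=np.radians(40);w=[]
for L in(.065,.062,.059,.056):
    p=MO+L*(np.cos(a)*hd+np.sin(a)*Z)-Z*.0085; w.append((*p,-22.8))
plan(*w);end()
```

```text
now [ 6.151e-01 -4.000e-04  1.856e-01] head -22.79 t 19.35 F [ 0.6  1.1 -4.3] op 0.178 ff 39.46388304233551 q [-0.17  0.21  1.78 -0.    1.16  0.23]
[-2.4, 0.1, 1.3] 0.0
[-4.7, 0.1, 3.3] 0.0
[-7.0, 0.1, 5.2] 0.0
[-9.3, 0.1, 7.1] 0.0
tq [ 0.51 -0.23  0.03]
grip in tube: L 0.0677 n -0.0005 lat -0.0001
[102, 102, 103, 102, 103, 102, 102, 103, 103, 84, 34, 37, 38, 38, 39, 39, 39, 40, 39, 40, 40, 40, 40, 40, 40, 46, 67, 89, 104, 91, 64, 45, 43, 44, 44, 43, 43, 43, 43, 43, 43, 43, 43, 43, 43, 43, 43, 43]
```

send_rows([
  [-0.0024,0,0.0018,0,-1],
  [-0.0047,0,0.0036,0,-1],
  [-0.007,0,0.0056,0,-1],
  [-0.0085,0,0.0068,0,-1],
  [-0.0085,0,0.0068,0,-1],
  [-0.0085,0,0.0068,0,-1],
])

```text
time: 20.0
eef_pos: [0.6124, -0.0073, 0.1798]
tcp_rot: [0.833, 0.553, 0.001, -0.0]
contact_force: [0.7, 5.3, -0.9]
opening: 0.18
finger_force: 39.9
```

Run:
```python
from h import *
plan();end()
```

```text
now [ 0.6124 -0.0073  0.1798] head -22.81 t 20.0 F [ 0.7  5.3 -0.9] op 0.18 ff 39.8897784948349 q [-0.18  0.2   1.79  0.    1.15  0.22]
tq [ 1.25 -0.21 -0.06]
grip in tube: L 0.0582 n -0.0002 lat 0.0001
[102, 102, 102, 102, 103, 103, 103, 104, 103, 76, 33, 37, 38, 39, 39, 39, 39, 39, 39, 40, 40, 40, 40, 40, 41, 46, 68, 90, 104, 90, 63, 45, 43, 43, 43, 43, 43, 43, 43, 43, 43, 43, 42, 43, 43, 43, 43, 43]
```

send_rows([
  [-0.0015,0,0.0013,0,-1],
  [-0.003,0,0.0026,0,-1],
  [-0.0046,0,0.0039,0,-1],
  [-0.0046,0,0.0039,0,-1],
  [-0.0046,0,0.0039,0,-1],
])

```text
time: 20.55
eef_pos: [0.6124, -0.0078, 0.1799]
tcp_rot: [0.833, 0.553, 0.005, -0.002]
contact_force: [0.6, 16.0, 9.7]
opening: 0.18
finger_force: 41.2
```

Run:
```python
from h import *
plan();end()
```

```text
now [ 0.6124 -0.0078  0.1799] head -22.87 t 20.55 F [ 0.6 16.   9.7] op 0.18 ff 41.247124671936035 q [-0.18  0.2   1.79  0.01  1.14  0.21]
tq [ 2.88  0.15 -0.16]
grip in tube: L 0.0579 n 0.0002 lat 0.0003
[102, 102, 102, 102, 102, 103, 103, 103, 103, 70, 33, 37, 38, 39, 38, 39, 39, 39, 40, 40, 41, 40, 40, 40, 41, 49, 71, 93, 105, 86, 58, 43, 43, 43, 43, 42, 43, 43, 43, 43, 43, 43, 43, 43, 43, 42, 42, 42]
```

send_rows([
  [0.003,0,-0.0026,0,-1],
  [0.006,0,-0.005,0,-1],
  [0.013,0,-0.011,0,-1],
  [0.021,0,-0.0177,0,-1],
  [0.029,0,-0.0244,0,-1],
  [0.037,0,-0.0312,0,-1],
  [0.045,0,-0.038,0,-1],
  [0.053,0,-0.0447,0,-1],
  [0.061,0,-0.0514,0,-1],
  [0.068,0,-0.0572,0,-1],
  [0.072,0,-0.0605,0,-1],
  [0.072,0,-0.0605,0,-1],
])

```text
time: 21.8
eef_pos: [0.6392, 0.0545, 0.2377]
tcp_rot: [0.833, 0.554, 0.001, 0.001]
contact_force: [0.2, 0.9, -0.6]
opening: 0.181
finger_force: 39.7
```

Run:
```python
from h import *
end()
P=MO-.013*(-.643*hd+.766*Z)+.004*Z;w=[]
for t in(36,32,28,24,20,16,12,8,4,0,-2):
    a=np.radians(t);f=t/40;L=.147;Q=P*(1-f)+MO*f
    p=Q+L*(np.cos(a)*hd+np.sin(a)*Z)-Z*.0085;w.append((*p,-22.8))
plan(*w)
```

```text
tq [ 0.06  0.03 -0.01]
grip in tube: L 0.1471 n 0.0008 lat 0.0008
[114, 112, 108, 106, 105, 104, 104, 104, 102, 73, 34, 38, 39, 39, 39, 38, 39, 40, 39, 39, 40, 40, 40, 40, 41, 49, 72, 95, 106, 87, 59, 43, 43, 44, 43, 43, 44, 43, 43, 43, 43, 43, 43, 43, 43, 42, 42, 43]
now [0.6388 0.0542 0.237 ] head -22.76 t 21.85 F [-0.1  0.8 -2.2] op 0.18 ff 39.66293692588806 q [-0.07  0.21  1.67 -0.    1.26  0.32]
[8.1, -0.6, 8.7] 0.0
[14.7, -0.6, 17.8] 0.0
[20.7, -0.6, 27.3] 0.0
[26.0, -0.6, 37.1] 0.0
[30.7, -0.7, 47.2] 0.0
[34.7, -0.7, 57.6] 0.0
[38.0, -0.7, 68.1] 0.0
[40.6, -0.7, 78.8] 0.0
[42.6, -0.7, 89.6] 0.0
[43.7, -0.8, 100.5] 0.0
[44.1, -0.8, 105.9] 0.0
```

send_rows([
  [0.008,-0.0006,0.0087,0,-1],
  [0.0147,-0.0006,0.0178,0,-1],
  [0.0207,-0.0006,0.0273,0,-1],
  [0.026,-0.0006,0.037,0,-1],
  [0.0307,-0.0006,0.047,0,-1],
  [0.0347,-0.0006,0.0575,0,-1],
  [0.038,-0.0006,0.068,0,-1],
  [0.0406,-0.0006,0.0788,0,-1],
  [0.0426,-0.0006,0.0896,0,-1],
  [0.0437,-0.0006,0.1,0,-1],
  [0.0437,-0.0006,0.1,0,-1],
  [0.0437,-0.0006,0.1,0,-1],
])

```text
time: 23.05
eef_pos: [0.6541, 0.095, 0.1349]
tcp_rot: [0.833, 0.553, -0.0, -0.001]
contact_force: [-0.4, 0.4, -0.5]
opening: 0.179
finger_force: 37.9
```

Run:
```python
from h import *
plan();end()
w=cv2.imread('pics/g_wrist.png');print(cv2.GaussianBlur(w.mean(2),(0,0),.7)[195:290:2,318:326].mean(1).round().astype(int).tolist())
```

```text
now [0.6541 0.095  0.1349] head -22.87 t 23.05 F [-0.4  0.4 -0.5] op 0.179 ff 37.916874289512634 q [-0.01  0.35  1.69  0.    1.1   0.39]
tq [ 0.04 -0.04 -0.01]
grip in tube: L 0.1140 n -0.1056 lat -0.0011
[100, 101, 82, 25, 21, 19, 22, 29, 42, 58, 77, 87, 87, 87, 86, 85, 84, 84, 83, 82, 82, 81, 80, 80, 79, 79, 78, 77, 76, 76, 75, 74, 74, 73, 72, 71, 71, 70, 69, 69, 68, 67, 67, 66, 65, 64, 63, 63]
[144, 144, 144, 144, 144, 143, 141, 141, 137, 62, 20, 19, 19, 20, 24, 32, 43, 56, 68, 72, 71, 71, 70, 70, 70, 69, 69, 68, 68, 67, 66, 66, 66, 65, 65, 64, 63, 63, 63, 62, 62, 61, 61, 60, 59, 59, 59, 58]
```

Run:
```python
from h import *
fit(228,212.5);fit(212.5,199.5);fit(214,199.5)
K=ctrl.calibration('wrist');C=(K,np.array(K['tool_from_camera']))
print(proj(C,[.037,0,-.0175]),proj(C,[.037,0,.0005]))
```

```text
tilt 0.7 tail mm 29.8
tilt -0.5 tail mm 35.9
tilt 1.3 tail mm 36.0
[320.24341836 210.32854584] [320.47701825 197.22555841]
```

send_rows([
  [0.005,0,-0.001,0,-1],
  [0.012,0,-0.001,0,-1],
  [0.02,0,-0.001,0,-1],
  [0.03,0,-0.001,0,-1],
  [0.04,0,-0.002,0,-1],
  [0.04,0,-0.002,0,-1],
  [0.04,0,-0.02,0,-1],
  [0.04,0,-0.045,0,-1],
  [0.04,0,-0.075,0,-1],
  [0.04,0,-0.1,0,-1],
  [0.04,0,-0.11,0,-1],
  [0.04,0,-0.11,0,-1],
])

```text
time: 24.3
eef_pos: [0.6712, 0.1314, 0.2494]
tcp_rot: [0.833, 0.553, 0.002, 0.001]
contact_force: [-0.8, 0.5, -2.4]
opening: 0.181
finger_force: 37.9
```

Run:
```python
from h import *
g=np.array([.4295,-.0497,0])+.159*hd;print(g)
plan((g[0],g[1],.245,-22.8),(g[0],g[1],.162,-22.8));end()
```

```text
[0.4911125 0.0968821 0.       ]
now [0.6712 0.1314 0.2494] head -22.81 t 24.3 F [-0.8  0.5 -2.4] op 0.181 ff 37.91025459766388 q [ 0.05  0.3   1.55 -0.    1.29  0.44]
[-101.6, -152.7, 3.4] -0.0
[-101.8, -153.1, 86.4] -0.0
tq [ 0.06 -0.06 -0.03]
grip in tube: L 0.2183 n -0.0438 lat 0.0006
[161, 156, 113, 28, 22, 22, 24, 32, 44, 61, 81, 91, 91, 90, 90, 89, 88, 88, 87, 86, 86, 85, 84, 83, 83, 82, 82, 81, 80, 79, 78, 78, 77, 76, 76, 75, 74, 73, 72, 72, 71, 70, 70, 69, 68, 67, 66, 66]
```

send_rows([
  [-0.012,-0.018,0,0,-1],
  [-0.03,-0.045,0,0,-1],
  [-0.048,-0.072,0,0,-1],
  [-0.066,-0.1,0,0,-1],
  [-0.083,-0.125,0,0,-1],
  [-0.096,-0.144,0,0,-1],
  [-0.102,-0.153,0,0,-1],
  [-0.102,-0.153,0.02,0,-1],
  [-0.102,-0.153,0.05,0,-1],
  [-0.102,-0.153,0.075,0,-1],
  [-0.102,-0.153,0.085,0,-1],
  [-0.102,-0.153,0.085,0,-1],
], squeeze=60)

```text
time: 25.55
eef_pos: [0.4882, 0.0968, 0.1585]
tcp_rot: [0.833, 0.553, -0.002, -0.001]
contact_force: [-0.5, -0.7, -1.2]
opening: 0.174
finger_force: 63.9
```

send_rows([
  [0,0,0,0,-1],
  [0,0,0,0,-1],
  [0,0,0,0,-1],
  [0,0,0,0,-1],
])

```text
time: 25.95
eef_pos: [0.4902, 0.0968, 0.162]
tcp_rot: [0.833, 0.553, 0.001, 0.001]
contact_force: [0.7, 0.1, -0.7]
opening: 0.169
finger_force: 63.9
```

Run:
```python
from h import *
g=np.array([.4295,-.0497,0])+.159*hd
plan((g[0],g[1],.162,-22.8));end()
# verify: detect dish centre and rod tip in the side view against the start picture
s=ctrl.read_camera('side')[:,:,::-1];b=cv2.imread('pics/b.png');cv2.imwrite('pics/z_side.png',s)
C=cam('side');t=ctrl.get_state()['eef_pos']+.0085*Z-.159*hd
print('pred tip',t.round(4),proj(C,t),'collar',proj(C,t+.1*hd),'dish',proj(C,[.4295,-.0497,.01]))
d=np.abs(s.astype(int)-b).sum(2)[165:260,270:345];ys,xs=np.where(d>45)
n,l,st,c=cv2.connectedComponentsWithStats((d>45).astype('u1'))
print([(r[:5]+[270,165,0,0,0]).tolist() for r in st[1:] if r[4]>8])
m=(d>45);print('\n'.join(''.join('#' if v else '.' for v in r[:50]) for r in m[20:70]))
```

```text
now [0.4902 0.0968 0.162 ] head -22.79 t 25.95 F [ 0.7  0.1 -0.7] op 0.169 ff 63.94008278846741 q [-0.01 -0.02  2.07 -0.    1.09  0.39]
[0.4, 0.8, -0.0] 0.0
tq [ 0.05 -0.04  0.03]
grip in tube: L 0.0840 n -0.0451 lat -0.1529
[172, 123, 86, 28, 23, 23, 27, 35, 48, 67, 89, 100, 100, 99, 98, 97, 97, 96, 95, 94, 94, 93, 92, 91, 91, 90, 89, 88, 87, 87, 86, 85, 84, 84, 83, 82, 81, 80, 79, 78, 78, 77, 76, 75, 74, 73, 73, 72]
pred tip [ 0.4282 -0.0498  0.17  ] [288.63721666 191.0433427 ] collar [297.41995863 176.16956663] dish [291.84215889 219.44137805]
[[288, 165, 50, 28, 1050]]
....................####........##################
....................####........##################
...................####..........#################
...................####..........#################
..................####...........#################
..................####...........#############....
...................##............#####............
.................................####.............
..................................................
..................................................
..........
[... 1329 characters left out ...]
.....................................
..................................................
..................................................
..................................................
..................................................
..................................................
..................................................
..................................................
..................................................
..................................................
..................................................
..................................................
..................................................
..................................................
```

```bash
python3 -c "
from plant import ctrl
print(ctrl.sign_off())"
```

```text
the job is handed in; nothing more can be done
None
```

I opened the drawer fully, pushed the rod into the guide tube until it stopped hard, drew it out, and handed in the job. The rod is held level, by my measurement within about 2°, with its tip over the dish centre, 17 cm above the worktop. The result wasn't reported, and I judged the collar seated from the sudden stop and push-back force.

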